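# Fit the guide bush and hold the centring probe in it

### The job

We want to see where the drill will land on the guitar bridge blank in the drill jig. Find the guide bush that goes with the thick probe (the one with the wide bore) and set it, shank down, fully into the hole of the jig's plate and let go; then take the thick probe from the rack and lower it, upright, through the bush without touching the bush or the jig until its tip hangs about one centimetre above the blank. Finish while still holding the probe there, still and centred in the bore; leave the narrow bush and the slim probe as they are.

Things in the scene. Friction and masses are not known exactly. Their poses are not given: they have to be found in the camera images.
- jig: fixed drill jig, turned between runs: plywood base 150 x 124 x 8 mm, four posts, aluminium plate 110 x 116 x 12 mm with its top 75 mm above the bench and a 42 mm through hole (2 mm chamfer) at its centre; corner screw heads stand 3 mm up. A dark bridge blank 160 x 33 mm, its top 18 mm above the bench, is fixed under the hole along the jig's x. Origin: underside centre, below the hole; z up
- jig_seat (a point): centre of the plate's hole, level with the plate's top (75 mm above the bench)
- wide_bush: loose steel bush, about 0.22 kg, standing on its shank: shank 38 mm diameter, 14 mm long; above it a head 50 mm diameter, 24 mm high; through bore 28 mm. Seated, the shank is in the plate's hole and the head rests on the plate: grip the head clear of its underside. Origin: centre of the shank's lower end; z along the bore, up. The bushes swap places between runs
- wide_bush_seat (a point): on the wide bush's axis, level with the underside of its head (14 mm above its origin)
- wide_bush_mouth (a point): centre of the wide bush's bore at the top of its head (38 mm above its origin)
- narrow_bush: loose steel guide bush of the same outer shape as the wide one, but with a bore of only 12 mm; to be left alone. Origin: centre of the shank's lower end
- rack: fixed wooden rack, 80 mm (x) x 150 mm (y) x 125 mm high, open at front and back; its top board (56 mm wide in x) has two 20 mm holes 90 mm apart along its y, in which the probes hang by their collars. Origin: underside centre
- thick_probe: loose steel probe, about 0.16 kg, hanging upright in the rack: rod 14 mm diameter with a pointed tip, 110 mm from tip to collar; collar 38 mm diameter, 6 mm high; above it a round handle 28 mm diameter, 46 mm high. Origin: at the tip; z along the rod, up. In the rack the tip is 15 mm and the handle 131 to 177 mm above the bench. The probes swap places between runs
- thick_probe_grip (a point): on the axis of the thick probe, middle height of its handle grip (141 mm above the tip)
- slim_probe: loose probe of the same lengths with a rod of 7 mm, collar of 30 mm and handle of 18 mm diameter; hangs in the rack's other hole; to be left alone. Origin: at the tip
Things that resemble listed ones, but are neither listed nor needed, are in the scene too. Of the things that look like the jig, the larger one is meant. Leave any blue or orange look-alike of the thick_probe alone.

How it is judged:
By the outcome, as a careful person would: the job done as asked, in the order asked, and still so for the second after the job is handed in, while the arm keeps its last pose, push and grip.
It also fails if it takes over 58 s, if anything falls off the work surface, if the arm or the gripper's body presses on something with over 40 N, if the wrist force passes 120 N, or if a joint passes its speed limit or range.

### The arm

A 6-joint arm with a two-finger parallel gripper is mounted at the origin on a cart in front of the work surface, level with it; the furniture and walls round the work are solid. World frame = base frame: x ahead of the robot, y to its left, z up, the work surface at z = 0. Lengths are in m, angles in rad, forces in N, time in s.
With the tool pointing down it reaches from about 0.375 to 0.975 m from the base axis. Payload 3.8 kg.
Tool frame: the origin (TCP) lies between the finger pads; the fingertips stand 17 mm ahead of it and the grasp point (between the pads) lies 2 mm behind it; z points along the fingers, y is the line along which they close (so a half turn about z gives the same grasp; the last joint's range is limited). The gripper opens to 85 mm and grips with 20 to 120 N. Pads are 22 mm wide; open, the fingers measure 114 mm over their backs; the gripper's body (76 mm by 85 mm) begins 54 mm behind the grasp point. The pads swing forward as they close: fully open they stand 13 mm farther back than shut.
Start: joints at [0.765, 0.264, 1.604, -0, 1.274, -0.037], TCP at [0.469, 0.485, 0.248] pointing down, gripper open.
Joint ranges: [-2.63, 2.63], [-0.94, 2.18], [0.31, 2.57], [-1.31, 4.45], [0, 2.66], [-2.55, 2.55]. Speed limits (rad/s): [2.57, 2.57, 3.14, 3.14, 3.14, 3.14].

### API

Orientations are given as a rotation vector (axis times angle).
In Python, from workcell import bot gives the robot as it stands.
- The arm moves only by the tool play_rows, never from a script. Its argument "steps" is one flat list of numbers, 4 for each row, row after row: the shift along the tool's x, y, z in m, then the turn about the tool's z in rad. A call has 1 to 10 rows; each row is the pose to reach, as a shift and turn from the pose commanded when the call began, along the tool's axes at that moment; what a row does not reach only later rows make up. A row lasts 1/8 s, in which the tool goes at most 62.5 mm and 10.7 degrees, less where a joint would pass 70% of its speed; a pose out of reach is approached as far as the arm can. A call with a gripper value outside its range is refused whole. "jaw" is the closure in counts, from 0 (fully open) to 255 (shut), set as the call begins (left out, the last holds). The fingers move at their own pace and stop on an object; "grip_force" is the grip in N (left out, the last holds). Time passes only in rows, so rows that repeat a pose let the fingers close. It gives the time, the measured TCP pose, the force, the opening and the grip force at its end, in the units of the state.
- bot.read_state(): the state, without advancing time (a new reading comes with each control period).
- bot.read_camera(name): name is "side" or "top" or "wrist"; returns a dict with "pixels" (384x512x3 uint8, blue, green, red), "mtx" (3x3 intrinsics, pixels), "R" (3x3) and "t" (3): a world point X has camera coordinates R X + t. Camera axes: x right, y down, z forward; pixel columns grow to the right and rows downward; lengths in m; the calibration is good to about 2 mm. A picture is of the moment at which its call begins. There is no depth.
- bot.finish_job(): hands the job in; it is judged then, once.
The state is a dict: "time": time; "q": joint angles; "joint_vel": joint speeds; "joint_torque": joint torques, N m; "tool_pos": TCP position; "tcp_rot": TCP orientation; "wrist_force": force on the tool from outside, world axes, zero at the start; "torque": the same for the moment, N m; "width": opening from 0.0 (shut) to 1.0 (fully open); "grip_force": force on a finger pad.
Only numpy, scipy, OpenCV 4.12 (cv2) and the standard library are available. Lean on these libraries where they do the work, as an engineer would, in place of code of your own. Each camera call takes 0.05 s, during which the arm holds its last target. There are 200 camera calls.

## Working session

There is one attempt and no reset: what is moved stays moved. The work goes in short steps, Python scripts to look and compute and a tool call to move; the robot and the scene stay as the last step left them, time stands still between calls to the robot, and variables do not carry over. Pictures are saved under pics/ and viewed, at most 10 in all, crops included, and the job is handed in when it is done.

Besides the shell and the picture viewer there is one more tool, called as a command line: name --argument value ..., lists and objects as JSON in quotes. play_rows: Moves the arm, as the interface text tells. Its arguments: {"type":"object","properties":{"steps":{"type":"array"},"jaw":{"type":"number"},"grip_force":{"type":"number"}},"required":["steps"]}

```bash
mkdir -p pics; cat > h.py <<'E'
import numpy as np, cv2
from scipy.spatial.transform import Rotation as Ro
from workcell import bot
def cam(n):
    c=bot.read_camera(n); return c
def ray(c,u,v,z):
    d=c["R"].T@np.linalg.inv(c["mtx"])@np.array([u,v,1.]); o=-c["R"].T@c["t"]
    return o+d*(z-o[2])/d[2]
def proj(c,X):
    p=c["mtx"]@(c["R"]@np.array(X,float)+c["t"]); return p[:2]/p[2]
def tool(s,X):  # world point -> shift in tool axes
    return Ro.from_rotvec(s["tcp_rot"]).as_matrix().T@(np.array(X)-s["tool_pos"])
E
python3 - <<'E'
from h import *
import pickle
d={n:cam(n) for n in("top","side","wrist")}
pickle.dump(d,open("c0.pkl","wb"))
for n in d:
    cv2.imwrite(f"pics/{n}0.png",d[n]["pixels"]); c=d[n]; print(n,(-c["R"].T@c["t"]).round(3),c["mtx"][0,0],c["R"][2].round(2))
s=bot.read_state(); print(s)
E
```

```text
top [ 0.271 -0.096  1.684] 468.82826162812086 [ 0.14  0.05 -0.99]
side [0.683 1.006 1.048] 488.05359438906567 [-0.14 -0.74 -0.65]
wrist [0.41  0.541 0.373] 318.6613690330974 [ 0.23 -0.22 -0.95]
{'time': 0.15, 'q': array([ 7.65091193e-01,  2.64590090e-01,  1.60507684e+00, -1.26673337e-05,
        1.27375336e+00, -3.69083392e-02]), 'joint_vel': array([ 0.00010904, -0.001862  , -0.0025418 ,  0.00033097, -0.00087884,
        0.00031683]), 'joint_torque': array([ 1.65896439e-03, -5.15905023e+01, -3.67960739e+01, -1.46645366e-04,
        7.95696775e-03,  5.23081951e-05]), 'tool_pos': array([0.46891061, 0.48475736, 0.24723237]), 'tcp_rot': array([-1.17782001e+00, -2.91165097e+00,  2.62696514e-03]), 'wrist_force': array([ 0.35992198, -0.08983399,  0.13472413]), 'torque': array([ 0.02752929, -0.00349588, -0.00191818]), 'grip_force': 0.0, 'width': 1.0000474247103606}
```

View pics/top0.png

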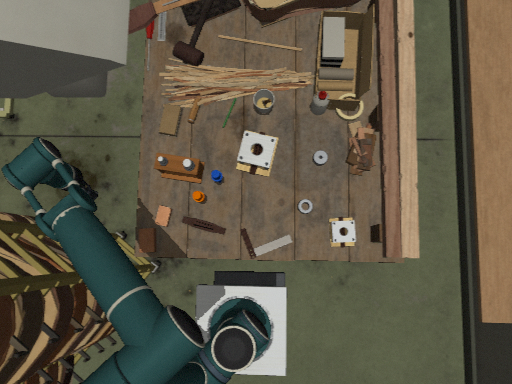

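View pics/side0.png

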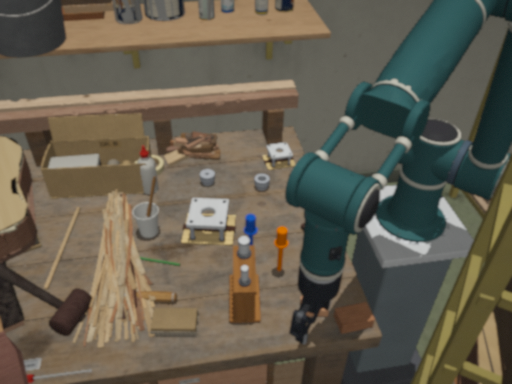

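```bash
python3 - <<'E'
from h import *
import pickle
d=pickle.load(open("c0.pkl","rb"));t=d["top"]["pixels"];s=d["side"]["pixels"]
z=lambda im,x,y,w,h:cv2.resize(im[y:y+h,x:x+w],(400,300),interpolation=cv2.INTER_CUBIC)
o=np.vstack([np.hstack([z(t,285,140,60,45*2)[:, :],z(t,145,135,80,60)]),np.hstack([z(t,228,120,60,60),z(s,215,220,60,100)])])
cv2.imwrite("pics/crop1.png",o)
c=d["top"]
for n,u,v,h in(("bA",320,157,.038),("bB",305,206,.038),("jig",257.5,149.5,.075),("p1",163,160,.177),("p2",188,163,.177)): print(n,ray(c,u,v,h).round(3), proj(d["side"],ray(c,u,v,h)).round(0))
E
```

```text
bA [ 0.607 -0.274  0.038] [207. 173.]
bB [ 0.431 -0.222  0.038] [262. 178.]
jig [ 0.624 -0.053  0.075] [208. 210.]
p1 [0.562 0.256 0.177] [245. 264.]
p2 [0.553 0.172 0.177] [244. 238.]
```

View pics/crop1.png

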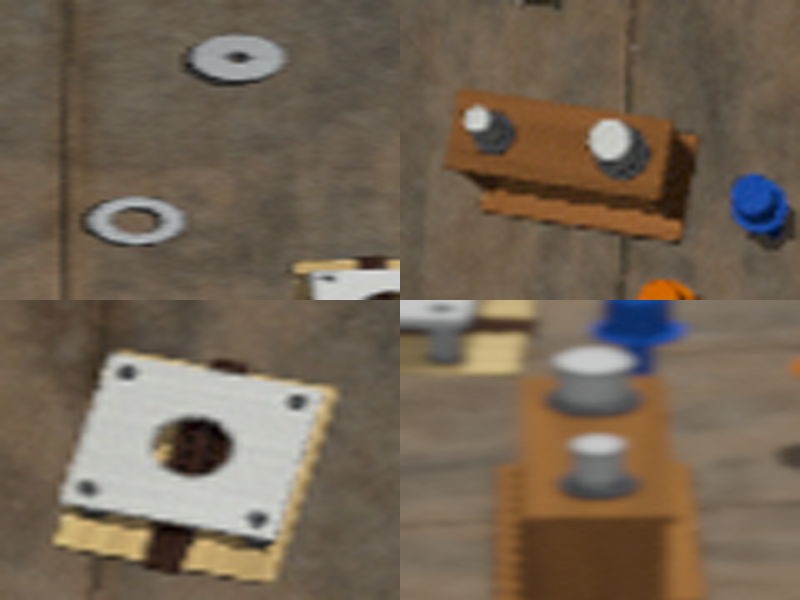

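The bushes in the top view are at (305,206), wide bore, and (320,157), narrow bore. The probes are at (188,163), thick, and (163,160), slim. The coloured look-alikes are blue (217,176) and orange (199,197). The jigs are at (257,150), large, and (343,232), small. I choose bush (305,206), probe (188,163) and jig (257,150), and the crop confirms all three.

```bash
python3 - <<'E'
from h import *
import pickle
d=pickle.load(open("c0.pkl","rb"));c=d["top"];im=c["pixels"]
hsv=cv2.cvtColor(im,cv2.COLOR_BGR2HSV)
m=((hsv[...,1]<45)&(hsv[...,2]>140)).astype(np.uint8)
n,l,st,ce=cv2.connectedComponentsWithStats(m)
for u,v,h in((257,138,.075),(315,152,.038),(320,152,.038),(299,206,.038),(163,160,.177),(188,162,.177)):
    i=l[v,u]
    if i==0: print(u,v,"none",hsv[v,u]);continue
    k=(l==i).astype(np.uint8); cs,_=cv2.findContours(k,cv2.RETR_EXTERNAL,cv2.CHAIN_APPROX_NONE)
    hull=cv2.convexHull(max(cs,key=len)); r=cv2.minAreaRect(hull)
    mo=cv2.moments(hull); ctr=(mo["m10"]/mo["m00"],mo["m01"]/mo["m00"])
    print(u,v,st[i][4],np.round(ctr,1),ray(c,*ctr,h).round(4),np.round(r[1],1))
    if h==.075:
        P=np.array([ray(c,*p,h) for p in cv2.boxPoints(r)]);E=np.diff(P[:,:2],axis=0);print(P.round(3),np.linalg.norm(E,axis=1).round(3),np.degrees(np.arctan2(E[:,1],E[:,0])).round(1))
s=bot.read_state();print(tool(s,ray(c,305,206,.22)))
T=Ro.from_rotvec(s["tcp_rot"]).as_matrix();print(T.round(3))
w=d["wrist"];print("cam in tool",(T.T@(-w["R"].T@w["t"]-s["tool_pos"])).round(3),(T.T@w["R"].T).round(2))
E
```

```text
257 138 874 [256.2 148.9] [ 0.6257 -0.0484  0.075 ] [33.4 30.9]
[[ 0.586  0.02   0.075]
 [ 0.694 -0.002  0.075]
 [ 0.667 -0.117  0.075]
 [ 0.56  -0.093  0.075]] [0.11  0.118 0.11 ] [ -11.8 -103.2  167.7]
315 152 none [ 20  20 114]
320 152 119 [320.2 156.8] [ 0.6076 -0.2751  0.038 ] [12. 12.]
299 206 82 [305.  205.7] [ 0.4324 -0.2221  0.038 ] [13. 12.]
163 160 none [60 26 60]
188 162 52 [186.5 162.5] [0.555  0.1772 0.177 ] [7. 7.]
[-0.44211918 -0.53636514  0.0281878 ]
[[-0.719  0.695 -0.001]
 [ 0.695  0.719 -0.001]
 [ 0.    -0.002 -1.   ]]
cam in tool [ 0.082 -0.001 -0.126] [[-0.   -0.95 -0.32]
 [ 1.   -0.   -0.  ]
 [ 0.   -0.32  0.95]]
```

play_rows --steps '[-0.03, -0.035, 0, 0.1, -0.07, -0.08, 0, 0.25, -0.11, -0.125, 0, 0.4, -0.148, -0.17, 0, 0.57, -0.187, -0.215, 0, 0.74, -0.226, -0.26, 0, 0.9, -0.265, -0.304, 0, 1.02, -0.304, -0.349, 0, 1.02, -0.343, -0.393, 0, 1.02, -0.382, -0.438, 0, 1.02]' --jaw 0

```text
time: 1.4
tool_pos: [0.4388, -0.097, 0.2483]
tcp_rot: [2.449, 1.967, 0.001]
wrist_force: [1.2, -0.2, 0.1]
width: 1.003
grip_force: 0.0
```

play_rows --steps '[-0.04, 0.007, 0.03, 0, -0.085, 0.014, 0.065, 0, -0.125, 0.02, 0.098, 0, -0.125, 0.02, 0.098, 0, -0.125, 0.02, 0.098, 0]'

```text
time: 2.02
tool_pos: [0.4318, -0.2214, 0.1504]
tcp_rot: [-2.45, -1.965, -0.0]
wrist_force: [0.9, 0.8, 0.8]
width: 1.0
grip_force: 0.0
```

```bash
python3 - <<'E'
from h import *
s=bot.read_state();c=cam("wrist");cv2.imwrite("pics/w1.png",c["pixels"])
print(s["tool_pos"],s["q"].round(2),s["joint_vel"].round(3))
print(proj(c,[.4324,-.2221,.038]))
E
```

```text
[ 0.43179789 -0.22135383  0.1503958 ] [-0.53 -0.01  2.1   0.    1.05 -0.31] [ 0.02  -0.02  -0.013  0.    -0.002 -0.001]
[256.16565096 191.74904219]
```

View pics/w1.png

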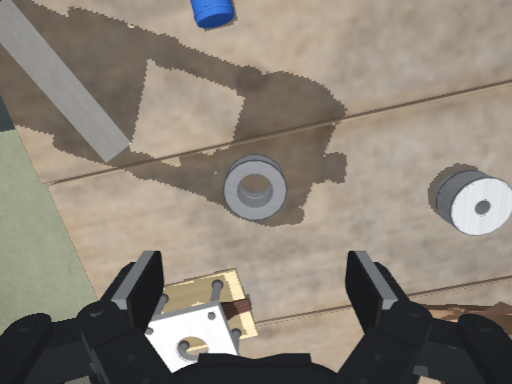

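The top face of the wide bush is at (256,190), against a predicted (256,192). It is centred under the tool to about 1 mm, and the narrow bush is at (480,205), well clear. I descend and grip.

play_rows --steps '[0.0005, 0.0005, 0.05, 0, 0.0005, 0.0005, 0.09, 0, 0.0005, 0.0005, 0.11, 0, 0.0005, 0.0005, 0.119, 0, 0.0005, 0.0005, 0.119, 0]'

```text
time: 2.7
tool_pos: [0.4332, -0.2208, 0.032]
tcp_rot: [2.448, 1.968, 0.001]
wrist_force: [-0.9, 0.2, -0.2]
width: 0.998
grip_force: 0.0
```

play_rows --steps '[0, 0, 0, 0, 0, 0, 0, 0, 0, 0, 0, 0, 0, 0, 0, 0, 0, 0, 0, 0, 0, 0, 0, 0, 0, 0, 0, 0]' --jaw 255 --grip_force 50

```text
time: 3.58
tool_pos: [0.4332, -0.2217, 0.033]
tcp_rot: [2.449, 1.965, 0.001]
wrist_force: [-2.6, 2.1, 8.4]
width: 0.572
grip_force: 50.6
```

play_rows --steps '[0, 0, -0.03, 0, 0, 0, -0.08, 0, 0, 0, -0.12, 0, 0.02, 0.025, -0.15, 0, 0.05, 0.06, -0.16, 0, 0.085, 0.1, -0.16, 0, 0.115, 0.135, -0.16, 0, 0.13, 0.15, -0.16, 0, 0.13, 0.15, -0.16, 0, 0.13, 0.15, -0.16, 0]'

```text
time: 4.82
tool_pos: [0.6057, -0.1272, 0.1908]
tcp_rot: [-2.449, -1.966, 0.003]
wrist_force: [-0.1, -1.0, -2.1]
width: 0.571
grip_force: 52.8
```

```bash
python3 - <<'E'
from h import *
import pickle
s=bot.read_state();c=cam("wrist");cv2.imwrite("pics/w2.png",c["pixels"]);pickle.dump((s,c),open("w2.pkl","wb"))
print(s["tool_pos"],s["wrist_force"].round(1),s["torque"].round(2),s["width"])
print(proj(c,[.6257,-.0484,.075]))
E
```

```text
[ 0.60565077 -0.12723422  0.19078979] [-0.1 -1.  -2.1] [ 0.01 -0.    0.03] 0.570967449684587
[258.97837454  82.32904086]
```

View pics/w2.png

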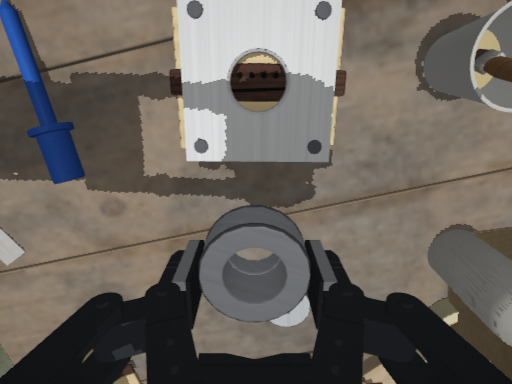

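```bash
python3 - <<'E'
from h import *
import pickle
s,c=pickle.load(open("w2.pkl","rb"));im=c["pixels"];g=cv2.cvtColor(im,cv2.COLOR_BGR2GRAY);hsv=cv2.cvtColor(im,cv2.COLOR_BGR2HSV)
P=[]
for u,v in((195,10),(323,11),(201,146),(314,147)):
    y0=max(0,v-14);w=g[y0:v+14,u-14:u+14]; m=(w<(np.median(w)+w.min())/2).astype(np.uint8)
    n,l,st,ce=cv2.connectedComponentsWithStats(m); i=1+np.argmax(st[1:,4]); p=ce[i]+[u-14,y0]
    X=ray(c,*p,.078);P.append(X);print(p.round(1),st[i],X.round(4))
P=np.array(P);print("mean",P.mean(0).round(4),np.linalg.norm(P[0]-P[1]),np.linalg.norm(P[2]-P[3]),np.linalg.norm(P[0]-P[2]))
e=P[1]-P[0]+P[3]-P[2];print("yaw",np.degrees(np.arctan2(e[1],e[0])))
# hole: non-gray pixels or dark inside
r=np.zeros_like(g);w=((hsv[40:120,220:300,1]>60)).astype(np.uint8);w=cv2.morphologyEx(w,cv2.MORPH_OPEN,np.ones((3,3)))
cs,_=cv2.findContours(w,cv2.RETR_EXTERNAL,cv2.CHAIN_APPROX_NONE);k=cv2.convexHull(max(cs,key=len));el=cv2.fitEllipse(k);p=np.array(el[0])+[220,40];print("hole",p,el[1],ray(c,*p,.073).round(4))
# bush
for nm,q in (("bushhough",cv2.HoughCircles(cv2.GaussianBlur(g,(5,5),1)[200:330,190:320],cv2.HOUGH_GRADIENT,1,10,param1=80,param2=20,minRadius=25,maxRadius=62)),):
    for a in q[0][:6]: 
        p=a[:2]+[190,200];print(nm,p,a[2],tool(s,ray(c,*p,s["tool_pos"][2]+.005)).round(4))
print("tcp axis proj",proj(c,s["tool_pos"]+[0,0,.005]))
E
```

```text
[194.5   9. ] [  6   0  16  19 225] [0.5936 0.0061 0.078 ]
[322.8  10. ] [  6   1  16  19 233] [ 0.6768 -0.0131  0.078 ]
[200.7 145.5] [  7   6  14  15 154] [ 0.573  -0.0831  0.078 ]
[314.  146.5] [  7   7  15  14 159] [ 0.6565 -0.1024  0.078 ]
mean [ 0.625  -0.0481  0.078 ] 0.08534355033795843 0.08562177231606793 0.09149220104680535
yaw -12.981299811543888
hole [257.64733124  74.8393898 ] (43.39330291748047, 54.26951599121094) [ 0.6259 -0.0432  0.073 ]
bushhough [254.5 263.5] 59.2 [ 0.0065 -0.0006 -0.005 ]
bushhough [248.5 272.5] 49.3 [ 0.002  -0.0032 -0.005 ]
bushhough [255.5 282.5] 57.0 [-0.0031 -0.0001 -0.005 ]
bushhough [266.5 274.5] 43.6 [ 0.001   0.0047 -0.005 ]
bushhough [260.5 251.5] 44.9 [ 0.0124  0.002  -0.005 ]
bushhough [249.5 253.5] 47.8 [ 0.0115 -0.0027 -0.005 ]
tcp axis proj [255.81919774 276.48871205]
```

```bash
python3 - <<'E'
from h import *
import pickle
s,c=pickle.load(open("w2.pkl","rb"));im=c["pixels"][195:335,185:325]
z=cv2.resize(im,(560,560),interpolation=cv2.INTER_CUBIC);z=cv2.convertScaleAbs(z,alpha=1.8,beta=-40)
R=Ro.from_rotvec(s["tcp_rot"]).as_matrix()
for rr,h,col in((.025,.005,(0,0,255)),(.014,.005,(0,255,0))):
    for a in np.linspace(0,2*np.pi,60): 
        p=(proj(c,s["tool_pos"]+[rr*np.cos(a),rr*np.sin(a),h])-[185,195]+.5)*4-.5
        cv2.circle(z,tuple(int(x) for x in p),1,col,-1)
cv2.imwrite("pics/w2c.png",z)
E
```

```text
(no output)
```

View pics/w2c.png

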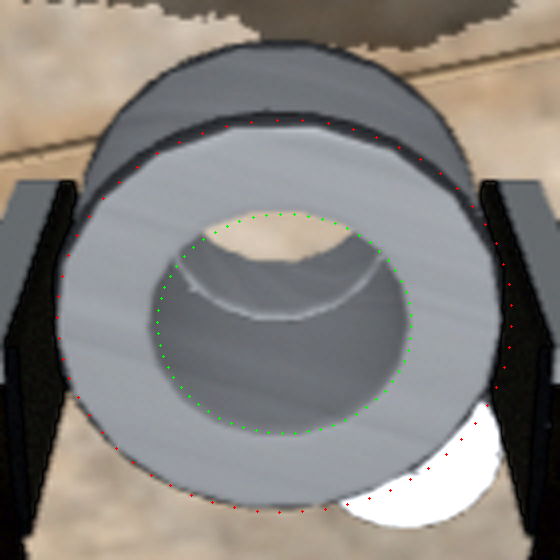

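The overlay shows the bush upright in the pads, about 0.5 mm to the tool's -y of the TCP axis. The four screw heads put the hole at (0.625, -0.048), in agreement with the top view. I move over the hole.

play_rows --steps '[0.04, 0.001, 0, 0, 0.075, 0.002, 0, 0, 0.0813, 0.0024, 0.03, 0, 0.0813, 0.0024, 0.06, 0, 0.0813, 0.0024, 0.073, 0, 0.0813, 0.0024, 0.073, 0, 0.0813, 0.0024, 0.073, 0]'

```text
time: 5.75
tool_pos: [0.6278, -0.0486, 0.1198]
tcp_rot: [2.449, 1.965, 0.002]
wrist_force: [1.1, -0.3, -2.2]
width: 0.576
grip_force: 52.7
```

```bash
python3 - <<'E'
from h import *
s=bot.read_state();print(s["tool_pos"].round(4),s["wrist_force"].round(1)); print(tool(s,[.6257,-.0483,.0955]).round(4))
E
```

```text
[ 0.6278 -0.0486  0.1198] [ 1.1 -0.3 -2.2]
[-0.0002 -0.0021  0.0243]
```

```bash
python3 - <<'E'
from h import *
P=[]
for i in range(6):
    c=cam("side" if i<1 else "wrist"); s=bot.read_state();P.append(s["tool_pos"])
    if i==0: cs=c
P=np.array(P);print(P.round(4),P.mean(0).round(4))
R=Ro.from_rotvec(s["tcp_rot"]).as_matrix();print((R.T@(np.array([.6257,-.0483,.0955])-P.mean(0))).round(4))
a=cv2.resize(cs["pixels"][170:250,170:250],(560,560),interpolation=cv2.INTER_CUBIC)
cv2.imwrite("pics/s3.png",a)
E
```

```text
[[ 0.628  -0.0484  0.12  ]
 [ 0.628  -0.0483  0.1201]
 [ 0.628  -0.0483  0.1199]
 [ 0.6278 -0.0481  0.1196]
 [ 0.6276 -0.048   0.1194]
 [ 0.6274 -0.048   0.1191]] [ 0.6278 -0.0482  0.1197]
[-0.0006 -0.0021  0.0242]
```

play_rows --steps '[0, -0.001, 0, 0, 0, -0.001, 0, 0, 0, -0.001, 0.004, 0, 0, -0.001, 0.008, 0, 0, -0.001, 0.012, 0, 0, -0.001, 0.015, 0, 0, -0.001, 0.015, 0]'

```text
time: 6.92
tool_pos: [0.6256, -0.0477, 0.1027]
tcp_rot: [-2.449, -1.966, 0.001]
wrist_force: [0.4, 0.0, -1.5]
width: 0.572
grip_force: 52.7
```

play_rows --steps '[0, 0, 0.003, 0, 0, 0, 0.005, 0, 0, 0, 0.007, 0, 0, 0, 0.008, 0, 0, 0, 0.009, 0, 0, 0, 0.009, 0]'

```text
time: 7.68
tool_pos: [0.626, -0.0477, 0.0943]
tcp_rot: [2.45, 1.967, 0.0]
wrist_force: [-0.5, -0.8, -2.5]
width: 0.573
grip_force: 52.8
```

play_rows --steps '[0, 0, 0.001, 0, 0, 0, 0.001, 0, 0, 0, 0.002, 0, 0, 0, 0.002, 0]'

```text
time: 8.18
tool_pos: [0.6261, -0.0477, 0.094]
tcp_rot: [2.45, 1.966, 0.0]
wrist_force: [-6.1, 0.8, 9.6]
width: 0.573
grip_force: 53.8
```

play_rows --steps '[0, 0, -0.001, 0, 0, 0, -0.001, 0, 0, 0, -0.001, 0, 0, 0, -0.001, 0, 0, 0, -0.03, 0, 0, 0, -0.08, 0, -0.03, 0, -0.11, 0, -0.05, 0, -0.11, 0, -0.05, 0, -0.11, 0, -0.05, 0, -0.11, 0]' --jaw 0

```text
time: 9.43
tool_pos: [0.6139, -0.096, 0.2]
tcp_rot: [-2.448, -1.964, 0.003]
wrist_force: [-1.1, 0.5, -0.9]
width: 1.004
grip_force: 0.0
```

```bash
python3 - <<'E'
from h import *
import pickle
s=bot.read_state();c=cam("wrist");c=cam("wrist");s=bot.read_state();im=c["pixels"].copy();pickle.dump((s,c),open("w3.pkl","wb"))
print(s["tool_pos"],s["width"])
for rr,h,col in((.025,.099,(0,0,255)),(.014,.099,(0,255,0)),(.025,.075,(255,0,0))):
    for a in np.linspace(0,2*np.pi,60):
        p=proj(c,[.6255+rr*np.cos(a),-.048+rr*np.sin(a),h]); cv2.circle(im,tuple(int(round(x)) for x in p),0,col,-1)
p=proj(c,[.6255,-.048,.09]).astype(int);x0,y0=max(0,p[0]-90),max(0,p[1]-90);print(p,x0,y0)
cv2.imwrite("pics/w3.png",cv2.resize(im[y0:y0+150,x0:x0+200],(800,600),interpolation=cv2.INTER_CUBIC))
E
```

```text
[ 0.61426888 -0.09566579  0.20033919] 0.9991436883287693
[256 128] 166 38
```

View pics/w3.png

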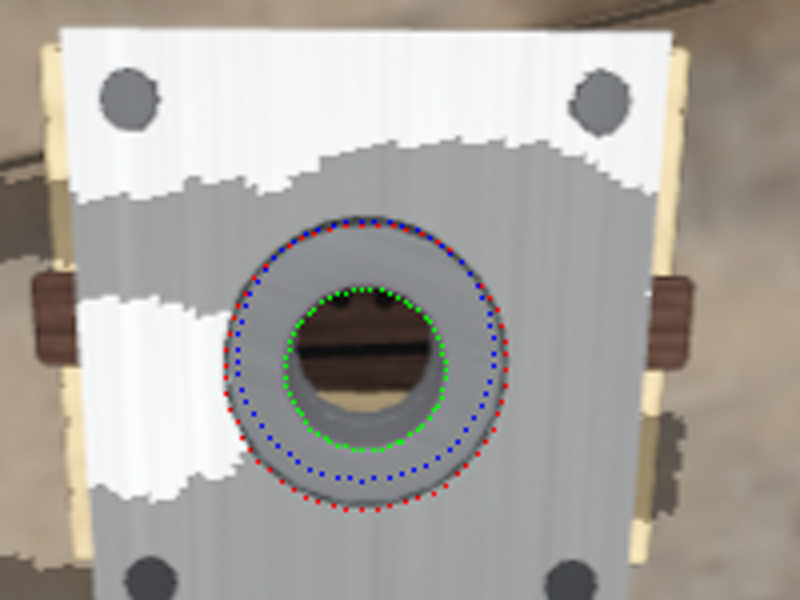

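Seated: the bush head matches the ring drawn at (0.6255, -0.048), z 0.099, within about 1 mm, and the blank shows through the bore. Next, the thick probe.

play_rows --steps '[0.02, -0.01, -0.05, 0, 0.06, -0.03, -0.07, 0, 0.11, -0.051, -0.07, 0, 0.16, -0.074, -0.07, 0, 0.21, -0.097, -0.07, 0, 0.24, -0.111, -0.07, 0, 0.253, -0.117, -0.07, 0, 0.253, -0.117, -0.07, 0, 0.253, -0.117, -0.07, 0, 0.253, -0.117, -0.07, 0]'

```text
time: 10.78
tool_pos: [0.556, 0.1746, 0.2722]
tcp_rot: [2.451, 1.964, -0.0]
wrist_force: [-0.7, -0.5, -0.1]
width: 1.0
grip_force: 0.0
```

```bash
python3 - <<'E'
from h import *
import pickle
for i in range(4): c=cam("wrist")
s=bot.read_state();im=c["pixels"].copy();pickle.dump((s,c),open("w4.pkl","wb"))
print(s["tool_pos"],s["q"].round(2))
for rr,h,col in((.014,.177,(0,0,255)),(.019,.131,(0,255,0))):
    for a in np.linspace(0,2*np.pi,60):
        p=proj(c,[.555+rr*np.cos(a),.1765+rr*np.sin(a),h]); cv2.circle(im,tuple(int(round(x)) for x in p),0,col,-1)
cv2.imwrite("pics/w4.png",im)
E
```

```text
[0.5558649  0.17507554 0.27232087] [ 0.26  0.08  1.78 -0.    1.29  0.48]
```

View pics/w4.png

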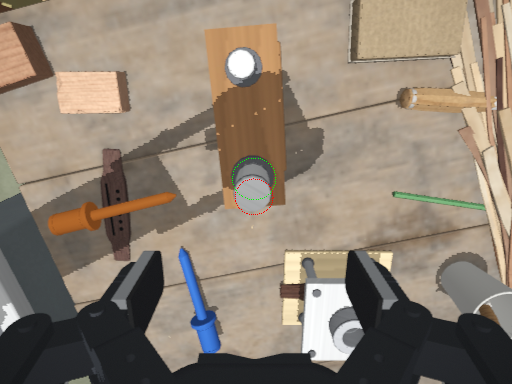

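```bash
python3 - <<'E'
from h import *
import pickle
s,c=pickle.load(open("w4.pkl","rb"));im=c["pixels"]
p=proj(c,[.555,.1765,.177]);print(p)
z=cv2.resize(im[145:230,215:300],(595,595),interpolation=cv2.INTER_CUBIC);z=cv2.convertScaleAbs(z,alpha=1.6)
for du,dv in((0,0),):
  for X in([.555,.1765,.177],[.555,.1795,.177]):
    for a in np.linspace(0,2*np.pi,40):
        q=(proj(c,[X[0]+.014*np.cos(a),X[1]+.014*np.sin(a),.177])-[215,145]+.5)*7
        cv2.circle(z,tuple(int(t) for t in q),1,(0,0,255) if X[1]<.178 else (0,255,0),-1)
cv2.imwrite("pics/w4c.png",z)
E
```

```text
[253.56035446 196.66025211]
```

View pics/w4c.png

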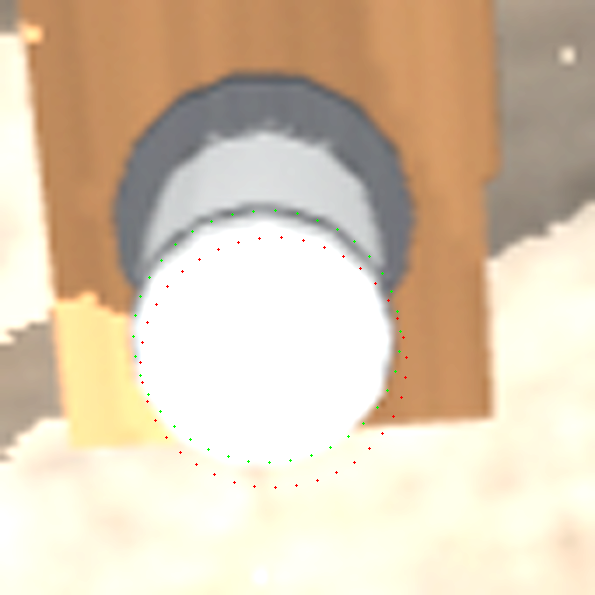

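The handle top fits the ring at (0.5545, 0.1795); the slim probe at (242,66) is clear.

play_rows --steps '[0.004, -0.0024, 0, 0, 0.004, -0.0024, 0.04, 0, 0.004, -0.0024, 0.08, 0, 0.004, -0.0024, 0.1, 0, 0.004, -0.0024, 0.115, 0, 0.004, -0.0024, 0.115, 0, 0.004, -0.0024, 0.115, 0]'

```text
time: 11.85
tool_pos: [0.5552, 0.1806, 0.1587]
tcp_rot: [2.449, 1.966, 0.003]
wrist_force: [-0.5, -0.5, -0.6]
width: 1.001
grip_force: 0.0
```

play_rows --steps '[0, 0, 0, 0, 0, 0, 0, 0, 0, 0, 0, 0, 0, 0, 0, 0, 0, 0, 0, 0, 0, 0, 0, 0, 0, 0, 0, 0, 0, 0, 0, 0]' --jaw 255 --grip_force 60

```text
time: 12.85
tool_pos: [0.5546, 0.1803, 0.1579]
tcp_rot: [2.45, 1.966, 0.001]
wrist_force: [-0.7, -1.4, 5.8]
width: 0.313
grip_force: 59.1
```

play_rows --steps '[0, 0, -0.02, 0, 0, 0, -0.06, 0, 0, 0, -0.1, 0, 0, 0, -0.13, 0, 0, 0, -0.14, 0, -0.02, 0.011, -0.14, 0, -0.06, 0.034, -0.14, 0, -0.11, 0.063, -0.14, 0, -0.16, 0.091, -0.14, 0, -0.19, 0.109, -0.13, 0]'

```text
time: 14.1
tool_pos: [0.6195, -0.0314, 0.2866]
tcp_rot: [-2.451, -1.964, 0.001]
wrist_force: [0.6, 0.6, -0.8]
width: 0.311
grip_force: 60.3
```

play_rows --steps '[-0.012, 0.007, 0, 0, -0.017, 0.0095, 0, 0, -0.017, 0.0095, 0, 0, -0.017, 0.0095, 0, 0, -0.017, 0.0095, 0, 0, -0.017, 0.0095, 0, 0]'

```text
time: 14.85
tool_pos: [0.625, -0.0469, 0.2875]
tcp_rot: [2.449, 1.968, 0.0]
wrist_force: [-0.3, 0.5, -1.2]
width: 0.31
grip_force: 60.3
```

```bash
python3 - <<'E'
from h import *
import pickle
for i in range(3): w=cam("wrist")
a=cam("side");s=bot.read_state();pickle.dump((s,w,a),open("w5.pkl","wb"))
print(s["tool_pos"],s["wrist_force"].round(1),s["torque"].round(2))
for c in(w,a):
  for z in(.137,.099): print(proj(c,[.6255,-.0477,z]).round(1))
A=a["pixels"][150:240,160:260];W=w["pixels"][:,140:390]
o=np.zeros((600,800,3),np.uint8)
o[:,:390]=cv2.resize(W,(390,600),interpolation=cv2.INTER_CUBIC);o[:360,400:]=cv2.resize(A,(400,360),interpolation=cv2.INTER_CUBIC)
cv2.imwrite("pics/w5.png",o)
E
```

```text
[ 0.62505312 -0.04737796  0.28733048] [ 0.1 -0.2 -1.4] [-0.01  0.02  0.02]
[255.7 177.9]
[255.5 167.4]
[206.5 195.6]
[207.2 205.5]
```

View pics/w5.png

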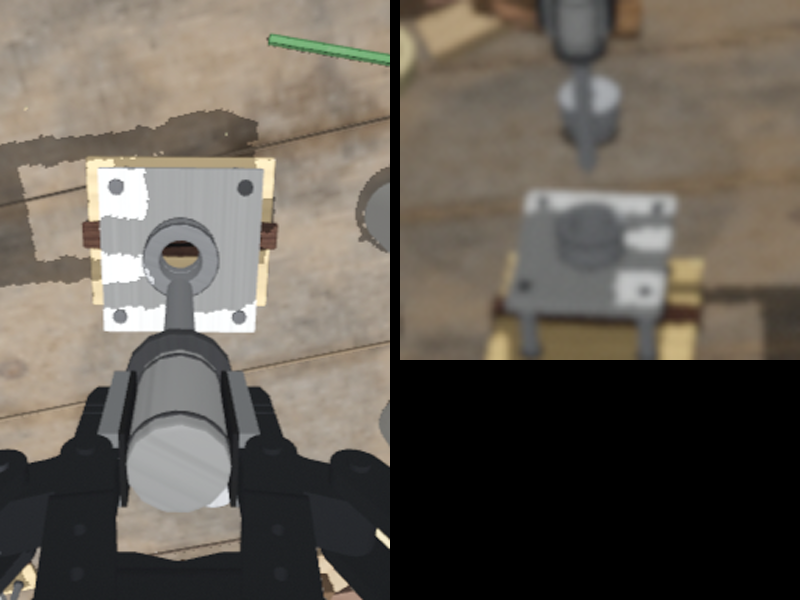

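The tip shows at wrist pixel (255,178), against a predicted (255.7,178–180). In the side view it is at (206,192), above the mouth at (207,205). The probe is upright and roughly centred. I check the tip numerically.

```bash
python3 - <<'E'
from h import *
import pickle
s,w,a=pickle.load(open("w5.pkl","rb"));g=cv2.cvtColor(w["pixels"],cv2.COLOR_BGR2GRAY).astype(int)
for r in list(range(170,190,2))+[195,200,206]: print(r,*g[r,240:272])
t=s["tool_pos"]
for dz in(-.143,-.125,-.1): print(dz,proj(w,t+[0,0,dz]).round(1),proj(w,t+[0,0,dz]-.007*Ro.from_rotvec(s["tcp_rot"]).as_matrix()[:,1]).round(1))
# bore in w3
s,c=pickle.load(open("w3.pkl","rb"));g=cv2.cvtColor(c["pixels"],cv2.COLOR_BGR2GRAY).astype(int)
print("w3 pred",proj(c,[.6255,-.048,.099]).round(1))
for r in(115,125,130,135,140): print(r,*g[r,218:300:1])
u=int(round(proj(c,[.6255,-.048,.099])[0]));print("col",u,*g[85:170,u])
E
```

```text
170 143 137 120 104 105 118 126 112 112 116 130 144 149 150 151 151 150 148 145 138 125 116 110 110 117 122 113 107 106 125 146 148
172 147 146 132 109 106 108 107 111 116 119 117 114 114 114 115 113 113 113 112 113 114 116 115 114 111 111 109 107 120 139 146 147
174 146 146 146 137 116 109 110 111 111 111 116 129 135 131 130 130 130 131 128 126 125 113 112 112 111 110 110 126 145 147 147 146
176 146 146 147 147 143 129 115 111 111 112 113 114 114 114 114 114 114 114 114 113 114 113 114 112 112 117 134 148 149 149 149 147
178 146 146 147 147 147 147 145 134 120 115 115 113 113 113 113 113 113 113 113 113 114 114 116 126 143 147 146 147 147 147 147 148
180 144 145 145 146 146 146 147 147 144 127 108 110 112 112 113 113 113 111 110 110 115 135 150 150 149 148 146 146 144 143 145 146
182 144 144 144 143 144 145 144 133 110 107 108 110 111 112 113 113 112 111 110 109 108 105 123 145 146 147 147 147 147 147 147 147
184 121 141 145 145 145 145 141 123 105 108 109 110 112 112 113 114 113 111 110 109 108 105 113 133 146 146 146 146 146 143 134 114
186 162 136 116 129 141 145 134 108 104 107 
[... 1877 characters left out ...]
39 139 137 118 83 130 160 160 161 163 164 164 163
140 248 247 245 244 234 190 104 132 136 137 137 137 138 137 138 137 138 138 138 138 138 133 118 102 101 101 101 103 106 107 108 106 106 109 123 132 132 135 141 141 141 141 134 116 104 104 104 105 105 106 107 104 103 102 101 109 128 139 139 138 138 138 138 138 138 138 137 138 137 138 136 119 113 151 161 160 160 162 163 164 164 163
col 257 162 163 162 163 163 162 155 87 70 102 141 141 143 145 145 144 144 142 141 140 140 138 137 131 107 52 39 40 43 47 47 46 45 44 43 46 47 47 42 20 15 20 36 40 45 46 41 39 38 39 54 108 150 148 146 141 105 108 111 113 106 108 107 109 117 145 144 140 139 139 138 137 136 135 136 137 136 130 99 106 162 162 162 162 162
```

```bash
python3 - <<'E'
from h import *
import pickle
s,w,a=pickle.load(open("w5.pkl","rb"));g=cv2.cvtColor(w["pixels"],cv2.COLOR_BGR2GRAY).astype(int)
t=s["tool_pos"];th=np.linspace(0,2*np.pi,720)
def circ(r,dz): return np.array([proj(w,t+[r*np.cos(x),r*np.sin(x),dz]) for x in th])
for nm,r,dz in(("collar bottom",.019,-.033),("handle top",.014,.034)):
    C=circ(r,dz);print(nm,"c",proj(w,t+[0,0,dz]).round(1),"u",C[:,0].min().round(1),C[:,0].max().round(1),"v",C[:,1].min().round(1),C[:,1].max().round(1))
    for u in(235,240,270,275): print(u,np.sort(C[np.argsort(abs(C[:,0]-u))[:4],1]).round(1))
for u in(235,240,270,275): print(u,"r205",*g[205:235,u])
print("col255 r262",*g[262:335,255]); print("row300 c205",*g[300,210:305])
b=a["pixels"];gg=cv2.cvtColor(b,cv2.COLOR_BGR2GRAY).astype(int)
for r in range(178,198,2): print(r,*gg[r,196:218])
print([proj(a,t+[0,0,d]).round(1).tolist() for d in(-.143,-.12,-.09)])
E
```

```text
collar bottom c [255.6 237.3] u 221.3 289.9 v 205.3 267.1
235 [211.5 211.6 260.9 261.1]
240 [208.7 208.8 263.7 263.8]
270 [208.  208.2 264.2 264.4]
275 [210.6 210.8 261.6 261.8]
handle top c [256.4 324. ] u 216.9 295.9 v 290.5 354.9
235 [295.6 295.8 349.7 349.8]
240 [293.4 293.5 351.9 352. ]
270 [292.4 292.5 352.8 352.9]
275 [294.1 294.3 351.  351.2]
235 r205 254 254 254 253 254 254 247 182 159 154 90 55 57 61 71 73 72 72 72 72 72 73 72 72 72 74 87 95 79 72
240 r205 252 252 252 252 252 252 245 178 103 55 56 59 71 72 70 72 72 72 71 71 71 71 80 115 110 65 92 118 130 131
270 r205 255 255 255 255 255 255 250 206 125 64 55 58 65 75 74 74 74 74 74 74 74 74 76 90 114 89 65 98 127 132
275 r205 253 253 253 253 252 252 248 205 154 157 154 106 56 56 59 69 72 71 72 72 72 72 72 71 72 72 72 75 93 90
col255 r262 128 54 66 112 137 137 137 140 145 153 172 179 177 175 173 174 173 172 173 173 172 172 172 172 171 169 166 164 164 165 167 169 171 171 170 169 169 170 171 171 170 171 171 171 170 168 167 167 166 166 164 163 163 165 166 167 167 167 167 166 166 165 165 164 161 156 147 147 146 144 143 143 144
r
[... 553 characters left out ...]
 93 94 89 89 87 86 84 78 78 85 100 109 113
184 111 110 108 102 88 72 66 74 85 92 93 91 86 81 81 77 72 78 93 105 111 111
186 113 114 115 114 110 103 93 85 86 91 94 92 85 82 84 90 97 103 108 113 112 112
188 115 117 118 117 117 114 113 107 100 95 95 92 93 100 106 110 110 111 113 115 116 115
190 115 115 114 112 111 110 110 108 102 97 95 94 95 104 109 112 112 112 113 115 117 119
192 116 115 112 112 111 111 112 111 108 104 100 99 105 111 115 115 115 114 115 116 115 117
194 116 114 111 110 108 111 113 113 112 110 108 108 112 114 114 114 112 111 110 109 112 113
196 122 121 117 117 114 114 114 114 113 111 109 108 107 106 106 106 105 104 103 104 103 106
[[206.6, 193.7], [206.1, 187.5], [205.6, 179.1]]
```

play_rows --steps '[0, 0, 0, 0.15, 0, 0, 0, 0.33, 0, 0, 0, 0.51, 0, 0, 0, 0.69, 0, 0, 0, 0.87, 0, 0, 0, 1.05, 0, 0, 0, 1.23, 0, 0, 0, 1.41, 0, 0, 0, 1.57, 0, 0, 0, 1.57]'

```text
time: 16.3
tool_pos: [0.6251, -0.0476, 0.2872]
tcp_rot: [3.123, -0.338, -0.0]
wrist_force: [0.5, 0.4, -1.9]
width: 0.312
grip_force: 60.3
```

play_rows --steps '[0, 0, 0, 0, 0, 0, 0, 0, 0, 0, 0, 0, 0, 0, 0, 0]'

```text
time: 16.8
tool_pos: [0.6251, -0.0475, 0.2873]
tcp_rot: [3.123, -0.34, -0.0]
wrist_force: [1.4, -0.7, -2.3]
width: 0.315
grip_force: 60.3
```

```bash
python3 - <<'E'
from h import *
import pickle
w=cam("wrist");a=cam("side");s=bot.read_state();pickle.dump((s,w,a),open("w6.pkl","wb"))
t=s["tool_pos"];print(t,s["q"].round(2))
gg=cv2.cvtColor(a["pixels"],cv2.COLOR_BGR2GRAY).astype(int)
for r in range(168,198,2): print(r,*gg[r,194:220])
print([proj(a,t+[0,0,d]).round(1).tolist() for d in(-.143,-.12,-.09,-.06)])
g=cv2.cvtColor(w["pixels"],cv2.COLOR_BGR2GRAY).astype(int)
q=proj(w,[.6255,-.0478,.099]);print("mouth pred",q.round(1),"tip pred",proj(w,t-[0,0,.143]).round(1),"rod -.1",proj(w,t-[0,0,.1]).round(1))
for r in(150,155,160,165,170,175,180,185,190,196,202): print(r,*g[r,222:290])
E
```

```text
[ 0.62506113 -0.04747551  0.28725037] [-0.12  0.15  1.67  0.    1.32  1.67]
168 102 101 100 100 100 99 96 95 94 92 92 94 93 94 103 114 114 110 106 104 103 103 101 102 103 104
170 104 104 101 103 103 105 110 122 131 126 108 98 97 105 129 150 156 151 140 126 110 105 101 99 100 101
172 105 105 105 104 105 116 137 154 158 144 116 99 97 103 126 151 164 168 165 157 138 114 103 102 104 102
174 104 106 107 107 111 124 146 160 161 146 119 100 98 102 122 147 163 167 164 156 135 114 107 109 110 109
176 109 108 108 108 107 109 122 140 148 140 118 101 97 100 117 139 155 154 143 125 106 102 104 107 107 109
178 110 109 109 110 109 103 97 96 99 100 97 96 96 96 99 104 110 107 97 88 89 97 106 109 109 110
180 110 111 112 111 110 103 95 88 87 87 90 93 95 94 91 88 90 90 86 84 92 103 109 110 110 109
182 110 108 108 105 103 94 80 72 72 79 86 92 95 95 89 87 86 82 78 76 84 100 109 111 110 108
184 111 111 110 110 107 103 88 71 65 72 81 90 95 94 89 85 80 75 72 76 91 106 109 110 110 110
186 113 113 114 114 114 114 110 102 93 85 85 91 94 94 90 84 82 89 97 103 109 111 111 111 109 109
188 112 113 114 116 118 118 1
[... 2896 characters left out ...]
 114 114 114 114 112 111 110 110 108 106 186 244 255 255 255 255 255 255 239 175 175 175 175 175 175 176 175 175 175 175 175 175 175 175 175 175 224
196 250 251 250 250 251 250 250 250 251 251 251 251 251 251 251 251 252 252 252 252 252 252 253 235 167 105 108 109 111 113 113 114 114 114 113 112 111 111 110 108 106 155 226 255 255 255 255 255 255 255 239 187 172 172 172 172 172 173 173 173 173 173 173 173 174 173 217 254
202 252 252 252 253 252 252 253 252 253 253 253 253 253 253 253 253 253 253 254 253 254 253 252 223 104 106 108 110 111 112 113 113 114 114 114 113 111 111 110 109 107 105 207 255 255 255 255 255 255 255 234 171 172 171 172 171 172 172 172 173 172 172 172 172 172 172 172 172
```

play_rows --steps '[0.0025, -0.001, 0, 0, 0.0025, -0.001, 0.01, 0, 0.0025, -0.001, 0.02, 0, 0.0025, -0.001, 0.03, 0, 0.0025, -0.001, 0.036, 0, 0.0025, -0.001, 0.036, 0, 0.0025, -0.001, 0.036, 0, 0.0025, -0.001, 0.036, 0]'

```text
time: 17.9
tool_pos: [0.6281, -0.0471, 0.2519]
tcp_rot: [3.123, -0.34, 0.002]
wrist_force: [-0.7, 0.0, -0.9]
width: 0.314
grip_force: 60.3
```

```bash
python3 - <<'E'
from h import *
import pickle
w=cam("wrist");a=cam("side");s=bot.read_state();pickle.dump((s,w,a),open("w7.pkl","wb"))
t=s["tool_pos"];print(t)
gg=cv2.cvtColor(a["pixels"],cv2.COLOR_BGR2GRAY).astype(int)
for r in range(186,216,2): print(r,*gg[r,190:226])
print([proj(a,t+[0,0,d]).round(1).tolist() for d in(-.143,-.12,-.09,-.06)], proj(a,[.6255,-.0475,.099]),[proj(a,[.6255+k,-.0475,.087])[0].round(1) for k in(-.025,.025)])
g=cv2.cvtColor(w["pixels"],cv2.COLOR_BGR2GRAY).astype(int)
print("mouth pred",proj(w,[.6255,-.0475,.099]).round(1),"tip pred",proj(w,t-[0,0,.143]).round(1),"rod -.1",proj(w,t-[0,0,.1]).round(1))
for r in(150,155,160,165,170,175,180,185,190,196,202): print(r,*g[r,214:294])
E
```

```text
[ 0.62796581 -0.04709544  0.25181587]
186 112 113 114 114 114 113 115 114 114 115 110 103 93 88 91 95 94 90 84 84 85 90 96 103 107 111 112 110 110 109 109 110 113 115 115 113
188 113 112 113 113 112 113 113 116 118 118 116 114 110 105 97 96 96 94 96 103 108 110 110 110 112 115 116 115 114 112 112 113 114 115 115 113
190 111 113 114 114 113 114 115 115 114 112 111 110 109 103 99 96 95 94 97 103 109 111 111 112 112 115 117 119 119 118 118 119 119 118 117 115
192 114 114 116 114 114 116 115 115 112 110 110 109 108 103 98 96 95 94 96 104 112 114 114 114 114 114 115 116 118 118 118 118 119 117 116 114
194 117 118 118 117 117 116 116 114 113 109 108 109 109 106 99 96 97 95 96 103 112 113 112 110 110 110 110 113 113 113 111 111 112 109 109 108
196 113 114 118 122 122 122 121 120 117 115 114 114 114 107 102 95 96 95 93 98 103 106 105 104 102 102 104 105 105 105 105 107 106 105 104 103
198 114 131 152 162 158 152 155 165 171 173 172 165 155 148 134 111 98 97 105 125 142 149 150 150 147 146 144 143 144 143 141 138 137 134 134 134
200 122 151 173 171 148 125 132 158 176 180 177 163 141 130 122 
[... 4002 characters left out ...]
 169 169 169 169 169 169 169 169 169 169 169 168 168
196 253 253 253 252 253 253 252 252 253 253 253 252 252 252 252 253 253 253 253 253 232 156 127 143 147 145 144 147 147 147 147 137 115 104 107 109 110 111 112 113 114 113 113 111 110 110 109 107 106 113 134 146 146 146 145 144 144 154 162 145 115 123 156 170 170 170 170 170 170 170 170 170 170 170 170 170 170 170 170 170
202 253 253 253 253 253 253 254 254 254 254 253 253 253 254 254 254 254 254 254 254 254 254 254 254 254 254 254 245 212 170 154 127 103 106 108 109 110 111 112 113 114 113 113 112 111 110 109 108 106 104 174 211 206 235 255 255 255 255 255 255 255 255 235 172 172 173 172 173 172 172 172 172 172 172 172 172 173 172 172 221
```

play_rows --steps '[0.0005, 0, 0.008, 0, 0.0005, 0, 0.018, 0, 0.0005, 0, 0.03, 0, 0.0005, 0, 0.042, 0, 0.0005, 0, 0.054, 0, 0.0005, 0, 0.065, 0, 0.0005, 0, 0.074, 0, 0.0005, 0, 0.08, 0, 0.0005, 0, 0.08, 0, 0.0005, 0, 0.08, 0]'

```text
time: 19.25
tool_pos: [0.6285, -0.0472, 0.1717]
tcp_rot: [3.123, -0.34, 0.001]
wrist_force: [-0.6, 0.7, -1.7]
width: 0.314
grip_force: 60.3
```

play_rows --steps '[0, 0, 0, 0, 0, 0, 0, 0, 0, 0, 0, 0, 0, 0, 0, 0]'

```text
time: 19.75
tool_pos: [0.6282, -0.0472, 0.1714]
tcp_rot: [-3.123, 0.341, -0.0]
wrist_force: [-1.1, -0.4, -1.6]
width: 0.316
grip_force: 60.3
```

```bash
python3 - <<'E'
from h import *
import pickle
w=cam("wrist");a=cam("side");s=bot.read_state()
t=s["tool_pos"];print(t,s["wrist_force"].round(1),s["torque"].round(2),s["joint_vel"].round(3))
gg=cv2.cvtColor(a["pixels"],cv2.COLOR_BGR2GRAY).astype(int)
for r in range(194,214,2): print(r,*gg[r,190:226])
g=cv2.cvtColor(w["pixels"],cv2.COLOR_BGR2GRAY).astype(int)
print("mouth pred",proj(w,[.6255,-.0475,.099]).round(1),"rod",proj(w,t-[0,0,.072]).round(1),proj(w,t-[0,0,.05]).round(1), "col axis tip",proj(w,t-[0,0,.143]).round(1))
for r in range(170,246,5): print(r,*g[r,210:302])
E
```

```text
[ 0.62818923 -0.04716495  0.17127817] [ 0.2 -0.2 -2. ] [-0.03  0.    0.04] [-0.     0.001  0.    -0.    -0.001  0.   ]
194 117 119 119 118 117 116 116 113 109 96 76 63 56 51 51 52 60 74 84 82 71 62 69 89 104 110 112 112 113 113 112 112 112 110 109 109
196 113 114 120 122 122 121 121 120 115 104 88 67 62 65 75 78 79 78 75 67 60 60 72 89 99 102 104 105 105 106 106 107 107 106 105 103
198 114 131 152 163 159 151 155 164 170 171 167 152 125 88 65 59 59 58 59 70 94 123 141 148 148 145 144 144 144 143 141 139 137 136 134 133
200 122 150 170 166 140 111 121 151 171 174 172 169 153 120 95 87 86 86 88 94 112 141 166 178 185 188 188 189 189 190 190 187 176 158 146 152
202 114 134 144 138 119 107 107 116 122 120 117 113 106 97 93 94 94 94 93 91 95 103 114 126 141 150 154 155 157 161 167 165 144 112 95 108
204 109 111 113 113 114 112 112 110 106 101 98 95 92 90 90 90 95 95 92 89 90 90 92 93 94 99 105 111 115 116 120 121 117 114 113 115
206 109 111 112 113 113 113 111 109 102 94 94 93 89 85 86 89 94 95 93 89 88 89 91 92 92 100 117 135 143 145 149 156 158 151 150 159
208 109 111 111 112 114 112 11
[... 5368 characters left out ...]
42 201 108 108 108 108 108 108 108 108 108 95 57 29 27 26 44 65 68 73 105 124 124 126 125 124 122 124 128 132 133 132 131 131 132 132 133 133 133 134 134 135 134 134 133 134 133 133 133 133 132 132 132 132 132 131 131 131 130 130 129 129 128 128 127 126 121 99 62 60 50 25 27 29 49 87 108 108 108 108 108 108 107 107 108 139 170 172 172 172 172
245 236 191 108 108 108 108 108 108 108 108 108 92 43 29 29 26 24 38 69 102 122 124 124 127 127 124 123 124 127 131 133 133 132 132 132 133 133 134 134 134 135 135 134 135 134 135 135 134 134 134 133 133 133 132 132 132 131 131 131 130 130 130 129 128 128 127 127 126 125 116 89 50 25 26 30 30 49 87 107 108 108 108 108 108 108 108 107 124 156 172 172 171
```

The rod spans pixels 245–264 in a bore spanning 239–270 (both centred at 254.8). The tool-x check also agrees. The tip is at about 0.028 m, with no contact force and the arm at rest.

```bash
python3 -c "
from workcell import bot
print(bot.finish_job())"
```

```text
the job is handed in; nothing more can be done
None
```

The job is handed in: the wide bush is seated in the jig plate and let go, and the thick probe is held still and upright in its bore, not touching it. Its tip is about 1 cm above the blank by arm position, as the tip itself was out of sight; it is centred to within about 1 mm.

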